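# Take the pile apart and put each tool back on its marked mat

### The arm

A 6-joint arm with a two-finger parallel gripper is mounted at the origin on a cart in front of the work surface, level with it; the furniture and walls round the work are solid. World frame = base frame: x ahead of the robot, y to its left, z up, the work surface at z = 0. Lengths are in mm, angles in degrees, forces in N, time in s.
With the tool pointing down it reaches from about 350 to 850 mm from the base axis. Payload 8.1 kg.
Tool frame: the origin (TCP) lies between the finger pads; the fingertips stand 17 mm ahead of it and the grasp point (between the pads) lies 2 mm behind it; z points along the fingers, y is the line along which they close (so a half turn about z gives the same grasp; the last joint's range is limited). The gripper opens to 85 mm and grips with 20 to 120 N. Pads are 22 mm wide; open, the fingers measure 114 mm over their backs; the gripper's body (76 mm by 85 mm) begins 54 mm behind the grasp point. The pads swing forward as they close: fully open they stand 13 mm farther back than shut.
Start: joints at [58.361, 7.471, 85.268, -0, 87.261, -4.893], TCP at [269.999, 535.823, 248.292] pointing down, gripper open.
Joint ranges: [-169.43, 169.43], [-51.17, 129.36], [1.28, 143.12], [-76.62, 256.62], [0, 156.53], [-152.29, 152.29]. Speed limits (degrees/s): [136.94, 136.94, 159.86, 180, 180, 180].

### API

Orientations are given as [roll, pitch, yaw] about the fixed x, y, z axes, in that order (R = Rz(yaw) Ry(pitch) Rx(roll)).
In Python, from bench import sense, snapshot, hand_in, trace, place_of gives the robot as it stands.
- The arm moves only by the shell command python3 -m handwheel 'ROWS' [FORCE]. ROWS is JSON, a list of rows, each a list of 7 numbers: the opening, from -1 (shut) to 1 (fully open), then the shift along the tool's x, y, z in cm, then the turn, a rotation vector about the tool's x, y, z in rad. A call has 1 to 12 rows; each row shifts and turns the commanded pose from where the row before left it, along the tool's axes as they then stand; what a row does not reach is not made up. A row lasts 1/12 s, in which the tool goes at most 41.7 mm and 7.16 degrees, less where a joint would pass 70% of its speed; a pose out of reach is approached as far as the arm can. A call with a gripper value outside its range is refused whole. The fingers move at their own pace and stop on an object; FORCE is the grip in N (left out, the last holds). Time passes only in rows, so rows that do not move let the fingers close. It gives the time, the measured TCP pose, the force, the opening and the grip force at its end, in the units of the state.
- sense(): the state, without advancing time (a new reading comes with each control period).
- snapshot(name): name is "scene" or "top" or "wrist"; returns a dict with "image" (480x640x3 uint8, red, green, blue), "intrinsics" (3x3 intrinsics, pixels), "R" (3x3) and "t" (3): a world point X has camera coordinates R X + t. Camera axes: x right, y down, z forward; pixel columns grow to the right and rows downward; lengths in mm; the calibration is good to about 2 mm. The wrist camera is an equidistant fisheye: a pixel r from the principal point sees the ray r / f radians off the axis. A picture is of the moment at which its call begins. There is no depth.
- hand_in(): hands the job in; it is judged then, once.
Trained networks look in a picture, given as the dict that the camera call returned (one of the last four; its "shot" number tells which), for a name from the list of things; names that differ only in an ending like _2 or _b are one class to them, and where a whole thing is asked for, a point or a joint stands for the part that bears it (a point fixed in the world has none). Each returns a list of dicts, best first, with "conf" (0 to 1); they miss things now and then, are a little off and sometimes report something else, mostly with a low value. They report only what shows in the picture. A call takes as long as a camera call. They do not tell look-alikes from the thing itself.
- trace(picture, query): "pixels" (480x640 bool, what is visible of it).
- place_of(picture, query): "location" ([x, y, z] in mm, in world coordinates, good to about 4 mm: a listed point, or the origin of a listed thing).
The state is a dict: "time": time; "joint_pos": joint angles; "qd": joint speeds; "joint_efforts": joint torques, N m; "tool_pos": TCP position; "tcp_rot": TCP orientation; "ft_force": force on the tool from outside, world axes, zero at the start; "wrist_torque": the same for the moment, N m; "finger_gap": finger opening in mm; "grip_force": force on a finger pad.
Only numpy, scipy, OpenCV 4.12 (cv2) and the standard library are available. Lean on these libraries where they do the work, as an engineer would, in place of code of your own. Each camera call takes 0.05 s, during which the arm holds its last target. There are 200 camera calls.

### The job

Someone has piled the things of the stamping place on top of each other: take the pile apart and put the loupe, the round tin and the ink pad back upright on their own yellow-marked mats (loupe on the small disc, tin on the large disc, ink pad squarely on the rectangle). Then stand the rubber stamp upright on the middle of the ink pad in its new place. Leave the three sample vials standing where they are.

Things in the scene. Friction and masses are not known exactly. Their poses are not given: they have to be found in the camera images.
- loupe_center (a point): black watchmaker's loupe, a round waisted tube 38 mm in diameter and 30 mm high, standing loose on top of the pile (on the tin). Point: its centre, 15 mm above its foot; z is up along its axis.
- tin_center (a point): whitish round press-lid tin, 62 mm diameter, 20 mm high, loose, in the middle of the pile: it stands on the ink pad and carries the loupe. Point: its centre, 10 mm above its underside; z is up.
- ink_pad_center (a point): closed black rectangular stamp ink pad, 62 mm along its x, 92 mm along its y, 18 mm high, flat top, loose; it lies on the table as the bottom of the pile, its ends showing beside the tin. The lid does not open. Point: its centre, 9 mm above its underside; z is up.
- stamp_center (a point): brown rubber stamp 76 mm high, standing loose on the table apart from the pile: a rectangular foot 28 mm along its x, 52 mm along its y, 14 mm high, and an upright turned handle on the middle of it, about 20 mm thick from 14 to 37 mm above the underside and about 26 mm thick from 37 to 76 mm. Point: its centre, 38 mm above its underside; z is up.
- loupe_mat: fixed flat foam mat, black, 84 x 84 mm, 3 mm thick, lying on the table, with a bright yellow flat disc of 42 mm diameter in its middle, the place of the loupe. Origin: centre of the mat's underside (the yellow mark is centred above it, mat top 3 mm up); z is up.
- tin_mat: fixed flat foam mat, black, 92 x 92 mm, 3 mm thick, lying on the table, with a bright yellow flat disc of 66 mm diameter in its middle, the place of the tin. Origin: centre of the mat's underside (the yellow mark is centred above it, mat top 3 mm up); z is up.
- pad_mat: fixed flat foam mat, black, 92 x 120 mm, 3 mm thick, lying on the table, with a bright yellow flat rectangle of 66 x 96 mm in its middle, the place of the ink pad. Origin: centre of the mat's underside (the yellow mark is centred above it, mat top 3 mm up); z is up. The long side of the rectangle runs along its y, and the ink pad's y shall lie along it, either way round.
- vial_a_center (a point): small white sample vial with a light grey screw cap, 26 mm diameter, 52 mm high, standing loose on the table, beyond one end of the ink pad of the pile; not part of the job. Point: its centre, 26 mm above its foot; z is up along the vial.
- vial_b_center (a point): small white sample vial with a blue screw cap, 26 mm diameter, 52 mm high, standing loose on the table near the rubber stamp; not part of the job. Point: its centre, 26 mm above its foot; z is up along the vial.
- vial_c_center (a point): small white sample vial with a light grey screw cap, 26 mm diameter, 52 mm high, standing loose on the table, beyond one end of the mat with the rectangle; not part of the job. Point: its centre, 26 mm above its foot; z is up along the vial.
Not all that is in view belongs to the job. There is more than one size of the part that bears tin_center; the job needs the middle-sized.

How it is judged (in metres and radians):
At the end, for the whole second after the job is handed in: Loupe, tin and ink pad upright (0.1 rad) and at rest on their own mats, centres within 12 mm of the marks' middles, ink pad within 0.2 rad of the rectangle's long side; stamp upright on the ink pad within 15 mm of its middle; vials upright within 30 mm of their starts (horizontal distance between loupe_center and loupe_mat below 0.012 m and z of loupe_center in the frame of loupe_mat between 0.014 and 0.022 m and angle between each of loupe_center, tin_center, ink_pad_center, stamp_center's own z axis and vertical below 0.1 rad and linear speed of each of loupe, tin, ink_pad, stamp below 0.02 m/s and angular speed of each of loupe, tin, ink_pad, stamp below 0.2 rad/s and horizontal distance between tin_center and tin_mat below 0.012 m and z of tin_center in the frame of tin_mat between 0.009 and 0.017 m and horizontal distance between ink_pad_center and pad_mat below 0.012 m and z of ink_pad_center in the frame of pad_mat between 0.008 and 0.016 m and angle between the y axis of ink_pad_center and the y axis of pad_mat, either way round below 0.2 rad and horizontal distance between stamp_center and ink_pad_center below 0.015 m and z of stamp_center in the frame of ink_pad_center between 0.043 and 0.051 m and distance of each of vial_a_center, vial_b_center, vial_c_center from where it was at the start of the episode below 0.03 m and angle between each of vial_a_center, vial_b_center, vial_c_center's own z axis and vertical below 0.2 rad); the robot touches nothing.
It fails at once if a sample vial is knocked over or pushed away (more than 30 mm, or tilted more than 0.5 rad) (distance of any of vial_a_center, vial_b_center, vial_c_center from where it was at the start of the episode above 0.03 m or angle between any of vial_a_center, vial_b_center, vial_c_center's own z axis and vertical above 0.5 rad).
It also fails if it takes over 144 s, if anything falls off the work surface, if the arm or the gripper's body presses on something with over 40 N, if the wrist force passes 120 N, or if a joint passes its speed limit or range.

## Working session

There is one attempt and no reset: what is moved stays moved. The work goes in short steps, Python scripts to look and compute and a shell command to move; the robot and the scene stay as the last step left them, time stands still between calls to the robot, and variables do not carry over. Pictures are saved under pics/ and viewed, at most 17 in all, crops included, and the job is handed in when it is done.

```bash
mkdir -p pics; cat > h.py <<'E'
import numpy as np, cv2
from bench import sense, snapshot, hand_in, trace, place_of
def save(p,n): cv2.imwrite('pics/'+n+'.png',cv2.cvtColor(p['image'],cv2.COLOR_RGB2BGR))
def ray(p,uv,z):
    K=np.array(p['intrinsics']);R=np.array(p['R']);t=np.array(p['t'])
    d=R.T@(np.linalg.inv(K)@np.array([uv[0],uv[1],1.]));c=-R.T@t
    return c+d*(z-c[2])/d[2]
E
python3 - <<'E'
from h import *
s=sense();print({k:np.round(v,2).tolist() for k,v in s.items()})
for c in('top','scene'):
    p=snapshot(c);save(p,c+'0');print(c,(-np.array(p['R']).T@p['t']).round())
    for q in 'loupe_center tin_center ink_pad_center stamp_center loupe_mat tin_mat pad_mat vial_a_center vial_b_center vial_c_center'.split():
        print(q,[(np.round(d['location']).tolist(),round(d['conf'],2)) for d in place_of(p,q)[:4]])
E
```

```text
{'time': 0.0, 'joint_pos': [58.36, 7.52, 85.33, -0.0, 87.26, -4.89], 'qd': [-0.0, -0.05, -0.09, 0.02, -0.02, 0.13], 'joint_efforts': [-0.0, -56.94, -50.06, -0.0, 0.01, 0.0], 'tool_pos': [269.71, 535.38, 247.22], 'tcp_rot': [-179.89, -0.01, 153.26], 'ft_force': [0.11, -0.58, 0.79], 'wrist_torque': [-0.06, 0.02, 0.02], 'grip_force': 0.0, 'finger_gap': 85.3}
top [ 344.   91. 1364.]
loupe_center [([504.0, 109.0, 54.0], 0.45)]
tin_center [([504.0, 114.0, 28.0], 0.84), ([389.0, 92.0, 7.0], 0.75), ([789.0, 80.0, 15.0], 0.63)]
ink_pad_center [([503.0, 112.0, 9.0], 0.57)]
stamp_center [([452.0, -175.0, 42.0], 0.6)]
loupe_mat [([488.0, 241.0, -1.0], 0.84), ([508.0, -42.0, 4.0], 0.18)]
tin_mat [([506.0, -39.0, 4.0], 0.88)]
pad_mat [([500.0, 388.0, -0.0], 0.71)]
vial_a_center [([572.0, 133.0, 33.0], 0.63), ([453.0, -179.0, 40.0], 0.32)]
vial_b_center [([518.0, -169.0, 23.0], 0.4)]
vial_c_center [([425.0, 371.0, 25.0], 0.69)]
scene [  43. -356.  572.]
loupe_center [([501.0, 114.0, 56.0], 0.58)]
tin_center [([789.0, 79.0, 14.0], 0.85), ([390.0, 92.0, 5.0], 0.84), ([504.0, 113.0, 25.0], 0.56)]
ink_pad_center [([507.0, 114.0, 9.0], 0.97)]
stamp_center [([456.0, -176.0, 37.0], 0.89)]
loupe_mat [([482.0, 244.0, 1.0], 0.6)]
tin_mat [([506.0, -43.0, 3.0], 0.95)]
pad_mat [([504.0, 391.0, 1.0], 0.7)]
vial_a_center [([576.0, 136.0, 18.0], 0.62)]
vial_b_center [([517.0, -172.0, 26.0], 0.71), ([505.0, 392.0, 0.0], 0.42)]
vial_c_center [([423.0, 370.0, 28.0], 0.75)]
```

```bash
ls
```

```text
h.py
pics
```

View pics/top0.png

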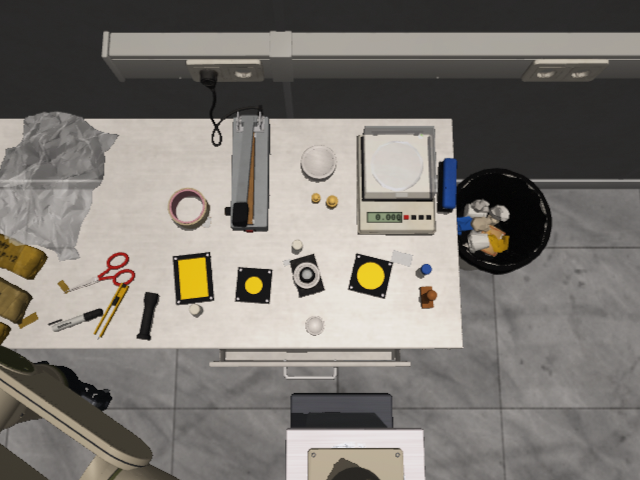

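View pics/scene0.png

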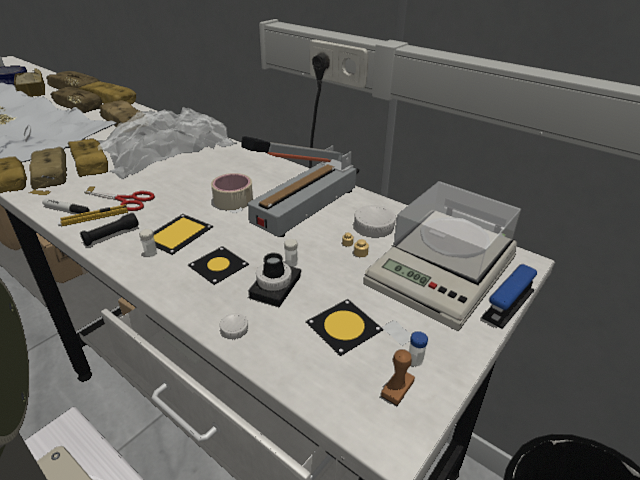

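Top view: yellow rectangle mark at px (193,278), small disc (254,286), pile (307,276), large disc (371,276), stamp (428,297). The vials are at (297,246), (426,269) and (196,310). The networks agree with this, and the tin decoys are at (318,162) and (315,325). Next I measure the mark centres and orientations.

```bash
cat >> h.py <<'E'
from scipy.spatial.transform import Rotation as Ro
def rectw(p,mask,z):
    c,_=cv2.findContours(mask.astype(np.uint8),cv2.RETR_EXTERNAL,cv2.CHAIN_APPROX_NONE)
    c=max(c,key=cv2.contourArea)[:,0,:]
    w=np.array([ray(p,u,z)[:2] for u in c],np.float32)
    (x,y),(a,b),th=cv2.minAreaRect(w)
    if a<b: a,b,th=b,a,th+90
    return np.round([x,y,a,b,(th+90)%180-90],1)  # long-side direction deg
def go(x,y,z,yaw=None):
    "rows needed (tool cm, rad) from now to world target, tool down"
    s=sense();R=Ro.from_euler('xyz',s['tcp_rot'],degrees=True)
    d=R.inv().apply(np.array([x,y,z])-s['tool_pos'])/10
    T=Ro.from_euler('xyz',[180,0,s['tcp_rot'][2] if yaw is None else yaw],degrees=True)
    print('pos',np.round(s['tool_pos'],1),'rot',np.round(s['tcp_rot'],1),'gap',round(s['finger_gap'],1),'t',s['time'])
    print('shift cm',d.round(2),'turn',(R.inv()*T).as_rotvec().round(3))
E
python3 - <<'E'
from h import *
for c in('top','scene'):
    p=snapshot(c);h=cv2.cvtColor(p['image'],cv2.COLOR_RGB2HSV)
    m=((abs(h[...,0].astype(int)-24)<6)&(h[...,1]>180)&(h[...,2]>150)).astype(np.uint8)
    n,l,st,_=cv2.connectedComponentsWithStats(m)
    for i in range(1,n):
        if st[i,4]>150: print(c,st[i,:2],rectw(p,l==i,3))
    for q,z in(('ink_pad_center',18),('stamp_center',14),('pad_mat',3)):
        t=trace(p,q)
        if t: print(q,t[0]['conf'],rectw(p,t[0]['pixels'],z))
go(504,112,200,180)
E
```

```text
top [489 235] [ 588.9 -354.7   41.5   30.2   10.5]
top [178 258] [504.3 388.4  95.6  66.6   6.6]
top [357 262] [510.6 -43.4  65.7  63.5  89.9]
top [245 277] [486.7 240.6  41.4  38.8  89.9]
ink_pad_center 0.89 [539.7 121.7  62.4  29.2 -75.4]
stamp_center 0.71 [ 456.5 -179.2   51.4   35.5    5.5]
ink_pad_center 0.9 [501.3 107.3 106.9  72.2  17.2]
stamp_center 0.75 [ 469.1 -171.7  101.1   38.9   17.1]
pad_mat 0.65 [502.6 388.9 125.4  97.4   6.7]
pos [270.  535.8 248.3] rot [-180.    -0.   153.3] gap 85.3 t 1.5
shift cm [-39.97 -27.32   4.83] turn [-0.    -0.    -0.467]
```

```bash
python3 -m handwheel '[[1,-3.33,-2.28,0.2,0,0,0],[1,-3.33,-2.28,0.2,0,0,0],[1,-3.33,-2.28,0.2,0,0,0],[1,-3.33,-2.28,0.2,0,0,0],[1,-3.33,-2.28,0.2,0,0,0],[1,-3.33,-2.28,0.2,0,0,0],[1,-3.33,-2.28,0.2,0,0,0],[1,-3.33,-2.28,0.2,0,0,0],[1,-3.33,-2.28,0.2,0,0,0],[1,-3.33,-2.28,0.2,0,0,0],[1,-3.33,-2.28,0.2,0,0,0],[1,-3.33,-2.28,0.2,0,0,0]]' 30; python3 -m handwheel '[[0.3,0,0,0.3,0,0,-0.105],[0.3,0,0,0.3,0,0,-0.105],[0.3,0,0,0.3,0,0,-0.105],[0.3,0,0,0.3,0,0,-0.105],[0.3,0,0,0.3,0,0,-0.105],[0.3,0,0,0.3,0,0,-0.105],[0.3,0,0,0.3,0,0,-0.105],[0.3,0,0,0,0,0,0],[0.3,0,0,0,0,0,0]]'
python3 - <<'E'
from h import *
p=snapshot('wrist');save(p,'w1')
print(np.array(p['intrinsics']).round(1).tolist(),(-np.array(p['R']).T@p['t']).round())
for q in('loupe_center','tin_center','ink_pad_center','vial_a_center'):
    print(q,[(np.round(d['location']).tolist(),round(d['conf'],2)) for d in place_of(p,q)[:3]])
go(503,112,59,-165)
E
```

```text
time: 2.5
tool_pos: [504.4, 109.7, 224.6]
tcp_rot: [180.0, 0.0, 153.3]
ft_force: [0.6, 0.9, -0.2]
finger_gap: 85.5
grip_force: 0.0
time: 3.25
tool_pos: [503.6, 111.6, 203.3]
tcp_rot: [180.0, -0.0, -164.8]
ft_force: [-0.0, 0.4, -0.1]
finger_gap: 55.4
grip_force: 0.0
[[371.6, 0.0, 317.7], [0.0, 371.6, 237.2], [0.0, 0.0, 1.0]] [426.  91. 328.]
loupe_center [([506.0, 111.0, 53.0], 0.75), ([506.0, -42.0, 1.0], 0.43)]
tin_center [([386.0, 96.0, 8.0], 0.87)]
ink_pad_center []
vial_a_center [([576.0, 135.0, 25.0], 0.56)]
pos [503.9 111.7 203.6] rot [-180.     0.  -164.7] gap 55.3 t 3.5
shift cm [ 0.09  0.06 14.46] turn [-0.     0.001  0.005]
```

View pics/w1.png

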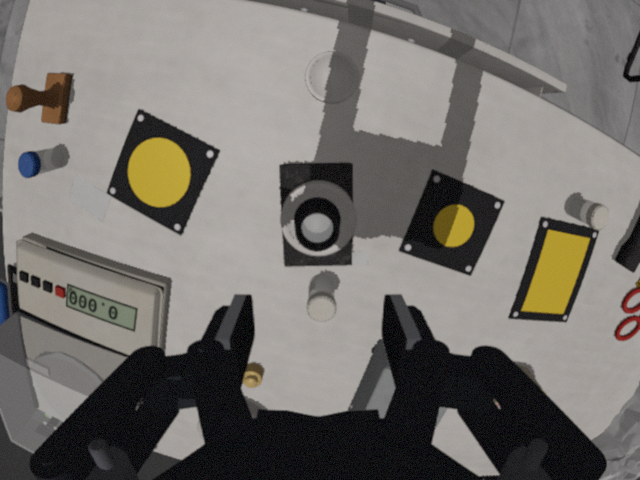

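Wrist view: loupe ring at about (317,224), tin at (318,217). The ink pad spans (280..353,163..266) and is squared with the gripper. Vial A is at (321,300), clear of the fingers' closing line.

```bash
cat >> h.py <<'E'
def fray(p,uv,z):
    K=np.array(p['intrinsics']);R=np.array(p['R']);c=-R.T@np.array(p['t'])
    v=(np.array(uv)-K[:2,2])/K[0,0];r=np.hypot(*v)
    d=R.T@np.array([*(v/max(r,1e-9)*np.sin(r)),np.cos(r)])
    return (c+d*(z-c[2])/d[2]).round(1)
E
python3 - <<'E'
from h import *
p=snapshot('wrist')
for n,uv,z in(('loupe',(317,224),67),('tin',(318,217),38),('padA',(280,163),18),('padB',(353,266),18),('padC',(353,163),18),('padD',(284,266),18),('tinL',(281,217),30),('tinR',(356,217),30),('vial',(321,304),51),('tinmat',(159,173),3),('loupemat',(454,226),3),('padmat',(560,268),3)): print(n,fray(p,uv,z))
E
```

```text
loupe [499.2 110.3  67. ]
tin [501.3 111.7  38. ]
padA [469.4  70.   18. ]
padB [542.3 155.8  18. ]
padC [453.3 129.   18. ]
padD [558.8  95.5  18. ]
tinL [511.5  82.5  30. ]
tinR [495.  142.8  30. ]
vial [570.4 133.2  51. ]
tinmat [507.1 -41.    3. ]
loupemat [483.8 241.8   3. ]
padmat [492.6 390.    3. ]
```

```bash
python3 -m handwheel '[[0.4,0.2,0,2,0,0,0],[0.4,0,0,2.5,0,0,0],[0.4,0,0,2.5,0,0,0],[0.4,0,0,2.5,0,0,0],[0.4,0,0,1.5,0,0,0],[0.4,0,0,1.5,0,0,0],[0.4,0,0,1,0,0,0],[0.4,0,0,0.8,0,0,0],[0.4,0,0,0,0,0,0]]' ; python3 -m handwheel '[[-0.2,0,0,0,0,0,0],[-0.5,0,0,0,0,0,0],[-0.5,0,0,0,0,0,0],[-0.5,0,0,0,0,0,0],[-0.5,0,0,0,0,0,0],[-0.5,0,0,0,0,0,0]]' 25
```

```text
time: 4.3
tool_pos: [500.8, 111.0, 58.8]
tcp_rot: [180.0, -0.1, -164.7]
ft_force: [0.8, -0.8, 0.3]
finger_gap: 59.7
grip_force: 0.0
time: 4.8
tool_pos: [502.8, 111.3, 61.5]
tcp_rot: [-180.0, 0.1, -164.6]
ft_force: [-0.7, 0.8, 6.3]
finger_gap: 34.0
grip_force: 25.6
```

```bash
python3 -m handwheel '[[-0.5,0,0,-1,0,0,0],[-0.5,0,0,-2.5,0,0,0],[-0.5,0,0,-2.5,0,0,0],[-0.5,0,0,0,0,0,0],[-0.5,0,0,0,0,0,0]]' ; python3 - <<'E'
from h import *
go(486,241,60)
p=snapshot('scene');save(p,'s2')
E
```

```text
time: 5.22
tool_pos: [503.4, 111.3, 122.8]
tcp_rot: [-180.0, 0.2, -164.6]
ft_force: [0.1, -0.6, -1.3]
finger_gap: 34.0
grip_force: 25.0
pos [503.4 111.3 122.8] rot [-180.     0.2 -164.6] gap 34.0 t 5.2167
shift cm [-1.74 12.97  6.28] turn [-0.001  0.004 -0.   ]
```

View pics/s2.png

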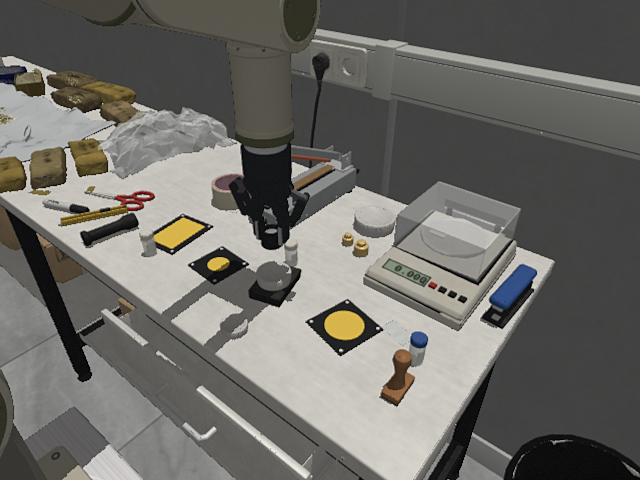

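The loupe is held at px (271,237); the tin and pad stayed put at (275,282). Moving over the small disc.

```bash
python3 -m handwheel '[[-0.5,-0.3,2.1,0,0,0,0],[-0.5,-0.3,2.2,0,0,0,0],[-0.5,-0.3,2.2,0.3,0,0,0],[-0.5,-0.3,2.2,1,0,0,0],[-0.5,-0.3,2.2,1,0,0,0],[-0.5,-0.24,2.1,1,0,0,0],[-0.5,0,0,0,0,0,0],[-0.5,0,0,0,0,0,0]]' ; python3 - <<'E'
from h import *
go(486,241,27)
p=snapshot('wrist');save(p,'w3')
h=cv2.cvtColor(p['image'],cv2.COLOR_RGB2HSV)
m=((abs(h[...,0].astype(int)-26)<7)&(h[...,1]>150)&(h[...,2]>60)).astype(np.uint8)
n,l,st,c=cv2.connectedComponentsWithStats(m)
for i in range(1,n):
    if st[i,4]>300: print(st[i],c[i].round(),fray(p,c[i],3))
E
```

```text
time: 5.93
tool_pos: [482.2, 241.3, 85.2]
tcp_rot: [-180.0, -0.2, -164.5]
ft_force: [1.1, -0.2, -0.8]
finger_gap: 33.8
grip_force: 25.1
pos [482.2 241.3  85.2] rot [-180.    -0.2 -164.5] gap 33.8 t 5.9333
shift cm [-0.38 -0.12  5.82] turn [-0.001 -0.004  0.   ]
[ 281  225   71   53 2716] [316. 250.] [477.9 239.3   3. ]
[ 462  262  102  121 7444] [511. 316.] [489.5 386.2   3. ]
```

View pics/w3.png

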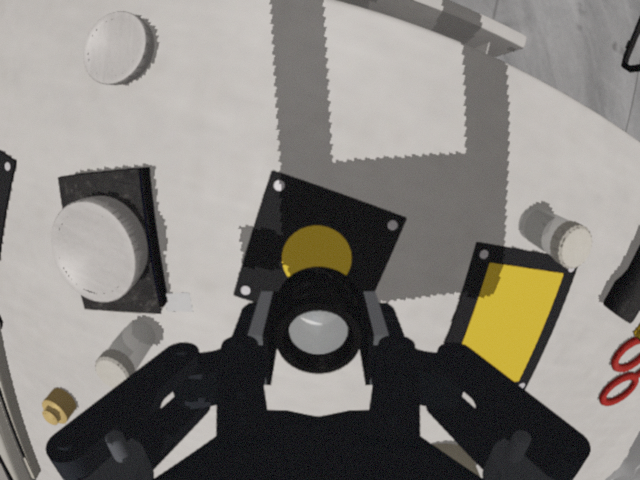

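The loupe is held square at (317,318), and the small disc shows behind it: cols 281..352, top row 225. The mat's corner dots are at (279,186), (393,226) and (245,290).

```bash
python3 - <<'E'
from h import *
p=snapshot('wrist')
a,b=fray(p,(393,226),3),fray(p,(245,290),3);print((a+b)/2,np.linalg.norm(a-b))
t=fray(p,(316.5,225),3);print(t, fray(p,(316.5,260),3),fray(p,(281,258),3),fray(p,(352,258),3))
print('loupe top',fray(p,(317,320),85),fray(p,(272,320),85),fray(p,(362,320),85))
go(485.5,241,27)
E
```

```text
[484.65 240.9    3.  ] 99.68074036643185
[464.  235.1   3. ] [485.1 240.9   3. ] [489.6 219.9   3. ] [478.2 261.2   3. ]
loupe top [478.5 239.5  85. ] [483.4 222.5  85. ] [473.9 256.7  85. ]
pos [483.7 240.5  86.7] rot [-1.800e+02 -1.000e-01 -1.646e+02] gap 34.2 t 6.0333
shift cm [-0.2   0.01  5.97] turn [-0.    -0.001  0.   ]
```

```bash
python3 -m handwheel '[[-0.5,-0.3,0,1,0,0,0],[-0.5,0,0,1.5,0,0,0],[-0.5,0,0,1.5,0,0,0],[-0.5,0,0,1,0,0,0],[-0.5,0,0,0.5,0,0,0],[-0.5,0,0,0.3,0,0,0],[-0.5,0,0,0,0,0,0],[-0.5,0,0,0,0,0,0]]'
```

```text
time: 6.7
tool_pos: [487.5, 241.9, 29.8]
tcp_rot: [180.0, 0.0, -164.6]
ft_force: [-1.0, -0.3, 0.7]
finger_gap: 34.0
grip_force: 25.1
```

```bash
python3 -m handwheel '[[-0.5,0,0,0.15,0,0,0],[-0.5,0,0,0.1,0,0,0],[-0.5,0,0,0,0,0,0]]'; python3 - <<'E'
from h import *
print(np.mean([sense()['tool_pos']],0))
E
```

```text
time: 6.95
tool_pos: [487.3, 242.0, 27.1]
tcp_rot: [180.0, 0.0, -164.6]
ft_force: [-0.2, 0.8, 0.2]
finger_gap: 34.2
grip_force: 25.1
[487.27175255 242.02033075  27.13296946]
```

```bash
python3 -m handwheel '[[-0.5,0,0,0.1,0,0,0],[-0.5,0,0,0.1,0,0,0],[-0.5,0,0,0,0,0,0]]'; python3 -m handwheel '[[0,0,0,0,0,0,0],[0.2,0,0,0,0,0,0],[0.3,0,0,0,0,0,0],[0.3,0,0,0,0,0,0],[0.3,0,0,-2,0,0,0],[0.3,0,0,-4,0,0,0],[0.6,0,0,-4,0,0,0],[1,0,0,-4,0,0,0],[1,0,0,0,0,0,0]]'
python3 - <<'E'
from h import *
p=snapshot('top')
for q in('loupe_center','tin_center','ink_pad_center','loupe_mat'):
    print(q,[(np.round(d['location']).tolist(),round(d['conf'],2)) for d in place_of(p,q)[:3]])
cv2.imwrite('pics/t4.png',cv2.resize(cv2.cvtColor(p['image'],cv2.COLOR_RGB2BGR)[210:330,150:470],None,fx=2.5,fy=2.5))
go(502,112,150,-164.6)
E
```

```text
time: 7.2
tool_pos: [487.4, 242.1, 26.5]
tcp_rot: [-180.0, 0.0, -164.6]
ft_force: [-7.4, -3.9, 14.5]
finger_gap: 34.0
grip_force: 26.8
time: 7.95
tool_pos: [491.7, 243.7, 174.5]
tcp_rot: [179.9, 0.8, -164.6]
ft_force: [1.6, 1.1, 1.1]
finger_gap: 85.5
grip_force: 0.0
loupe_center [([484.0, 241.0, 19.0], 0.69)]
tin_center [([790.0, 82.0, 14.0], 0.98), ([507.0, 114.0, 27.0], 0.74), ([386.0, 93.0, 9.0], 0.65)]
ink_pad_center [([511.0, 111.0, 8.0], 0.85)]
loupe_mat [([488.0, 239.0, 1.0], 0.96)]
pos [486.  241.5 163. ] rot [-180.    -0.2 -164.6] gap 85.6 t 8.2
shift cm [  1.88 -12.91   1.31] turn [-0.    -0.003 -0.001]
```

View pics/t4.png

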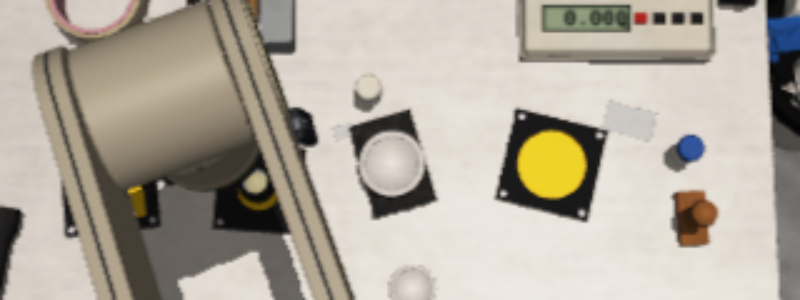

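The loupe stands on the small disc (crop px 257,180); I'll check it again later. The tin and pad are undisturbed at (391,160). Next the tin.

```bash
python3 -m handwheel '[[1,0.4,-3,0,0,0,0],[1,0.4,-3.3,0,0,0,0],[1,0.4,-3.3,1,0,0,0],[1,0.4,-3.3,1,0,0,0],[1,0,0,1,0,0,0],[1,0,0,1,0,0,0],[1,0,0,0,0,0,0],[1,0,0,0,0,0,0]]' ; python3 - <<'E'
from h import *
p=snapshot('wrist');save(p,'w5')
go(503,112,38)
for q in('loupe_center','tin_center','ink_pad_center','loupe_mat'):
    print(q,[(np.round(d['location']).tolist(),round(d['conf'],2)) for d in place_of(p,q)[:3]])
E
```

```text
time: 8.87
tool_pos: [504.4, 114.0, 123.1]
tcp_rot: [179.9, -0.2, -164.6]
ft_force: [0.8, 0.4, -0.4]
finger_gap: 85.2
grip_force: 0.0
pos [505.1 114.3 124.1] rot [ 1.800e+02 -1.000e-01 -1.646e+02] gap 85.4 t 8.9167
shift cm [ 0.25 -0.17  8.61] turn [ 0.    -0.002 -0.   ]
loupe_center [([489.0, 245.0, 13.0], 0.8)]
tin_center [([506.0, 112.0, 26.0], 0.91), ([391.0, 92.0, 10.0], 0.62)]
ink_pad_center []
loupe_mat [([482.0, 240.0, 3.0], 0.73)]
```

View pics/w5.png

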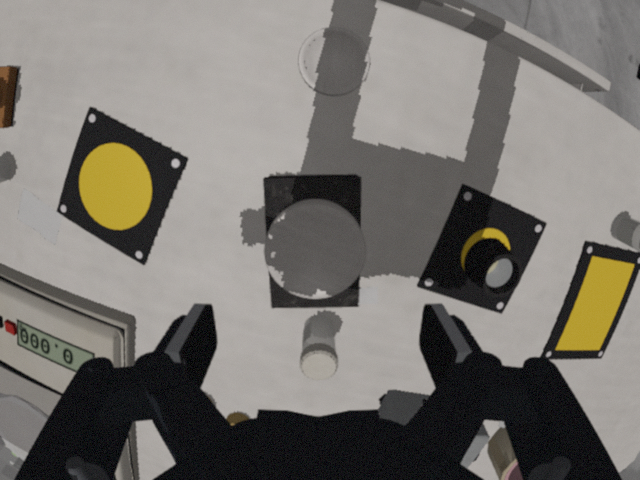

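Tin top ring at (315,249), about radius 50. The fingers are centred near col 319, so the tin lies about 2 mm left. Vial A at (320,360) is clear. The loupe stands on its mark with a crescent of yellow showing behind it.

```bash
python3 - <<'E'
from h import *
p=snapshot('wrist')
print(fray(p,(315,249),38),'pad',[fray(p,u,18).tolist() for u in((264,176),(360,176),(358,306),(271,306))])
for q in('loupe_center',):
    t=trace(p,q)[0]['pixels'];ys,xs=np.nonzero(t);print(xs.min(),xs.max(),ys.min(),ys.max())
a,b=fray(p,(419,286),3),fray(p,(540,228),3);print('mat c',(a+b)/2);a,b=fray(p,(467,196),3),fray(p,(500,306),3);print((a+b)/2)
go(502.5,112,38)
E
```

```text
[503.5 112.1  38. ] pad [[471.8, 69.7, 18.0], [455.7, 128.4, 18.0], [544.1, 154.8, 18.0], [560.7, 95.0, 18.0]]
463 521 234 292
mat c [488.2 240.6   3. ]
[486.35 242.95   3.  ]
pos [506.1 113.8 125.4] rot [-1.800e+02  1.000e-01 -1.646e+02] gap 85.5 t 9.2167
shift cm [ 0.4  -0.08  8.74] turn [-0.     0.001 -0.   ]
```

```bash
python3 -m handwheel '[[1,0.2,0,1.5,0,0,0],[1,0,-0.1,2,0,0,0],[1,0,0,2,0,0,0],[1,0,0,1.5,0,0,0],[1,0,0,1,0,0,0],[1,0,0,0.5,0,0,0],[1,0,0,0,0,0,0],[1,0,0,0,0,0,0]]'; python3 -m handwheel '[[0.5,0,0,0,0,0,0],[0.2,0,0,0,0,0,0],[0.2,0,0,0,0,0,0],[0.2,0,0,0,0,0,0],[0.2,0,0,0,0,0,0],[0.2,0,0,0,0,0,0]]' 30
```

```text
time: 9.88
tool_pos: [504.5, 111.9, 40.4]
tcp_rot: [-180.0, 0.0, -164.6]
ft_force: [-0.7, -1.0, 0.7]
finger_gap: 85.6
grip_force: 0.0
time: 10.38
tool_pos: [505.1, 112.0, 41.3]
tcp_rot: [-180.0, 0.1, -164.6]
ft_force: [-1.3, 0.4, 6.1]
finger_gap: 59.4
grip_force: 31.7
```

```bash
python3 -m handwheel '[[0.2,0,0,-0.5,0,0,0],[0.2,0,0,-1.5,0,0,0],[0.2,0,0,-3,0,0,0],[0.2,0,0,-3,0,0,0],[0.2,0,0,0,0,0,0],[0.2,0,0,0,0,0,0]]'; python3 - <<'E'
from h import *
p=snapshot('scene')
cv2.imwrite('pics/s6.png',cv2.resize(cv2.cvtColor(p['image'],cv2.COLOR_RGB2BGR)[150:350,180:400],None,fx=2.5,fy=2.5))
go(508,-42,60)
E
```

```text
time: 10.88
tool_pos: [506.2, 112.0, 122.8]
tcp_rot: [-180.0, 0.3, -164.6]
ft_force: [-0.2, -0.1, -0.9]
finger_gap: 59.1
grip_force: 32.6
pos [504.8 111.8 120.8] rot [-1.800e+02  1.000e-01 -1.646e+02] gap 58.7 t 10.9333
shift cm [  3.78 -14.92   6.08] turn [-0.     0.002 -0.   ]
```

View pics/s6.png

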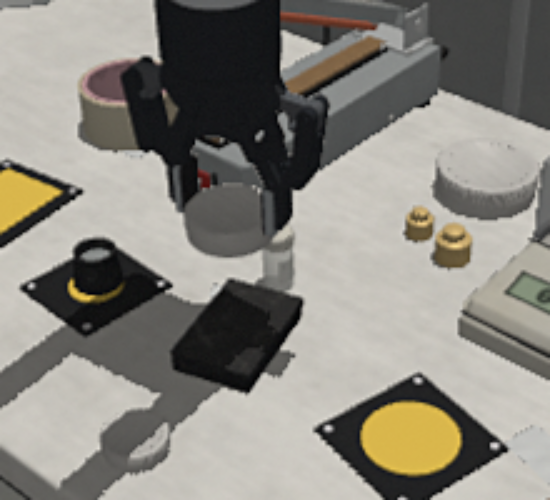

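The tin is lifted clean at (228,220), the pad stays behind, and the loupe stands in the middle of its mark at (97,270). Moving to the large disc.

```bash
python3 -m handwheel '[[0.2,1.2,-3.5,0,0,0,0],[0.2,1.2,-3.5,0,0,0,0],[0.2,0,-1,0,0,0,0],[0.2,0,0,0,0,0,0],[0.2,0,0,0,0,0,0]]'; python3 - <<'E'
from h import *
p=snapshot('wrist')
h=cv2.cvtColor(p['image'],cv2.COLOR_RGB2HSV)
m=((abs(h[...,0].astype(int)-26)<7)&(h[...,1]>150)&(h[...,2]>60)).astype(np.uint8)
n,l,st,c=cv2.connectedComponentsWithStats(m)
for i in range(1,n):
    if st[i,4]>300:
        e=max(cv2.findContours((l==i).astype(np.uint8),0,1)[0],key=len)[:,0]
        w=np.array([fray(p,u,3)[:2] for u in e],np.float32);print(st[i],cv2.minEnclosingCircle(w))
go(508,-42,27)
E
```

```text
time: 11.35
tool_pos: [501.4, 28.0, 118.6]
tcp_rot: [179.9, -0.1, -164.7]
ft_force: [-0.1, -0.2, -0.6]
finger_gap: 58.9
grip_force: 32.7
[ 172  173   92   93 6746] ((506.2260437011719, -42.635982513427734), 33.682464599609375)
[545 259  40  38 426] ((482.2649230957031, 240.71827697753906), 21.912569046020508)
[ 607  289   33   73 1184] ((506.5, 387.3500061035156), 53.7769660949707)
pos [501.5  28.7 118.7] rot [ 1.799e+02 -1.000e-01 -1.647e+02] gap 58.8 t 11.4
shift cm [ 1.22 -7.    9.17] turn [ 0.001 -0.002 -0.   ]
```

```bash
python3 -m handwheel '[[0.2,0.6,-3.5,1,0,0,0],[0.2,0.6,-3.5,1.5,0,0,0],[0.2,0,0,2,0,0,0],[0.2,0,0,2,0,0,0],[0.2,0,0,1.2,0,0,0],[0.2,0,0,0.8,0,0,0],[0.2,0,0,0.2,0,0,0],[0.2,0,0,0,0,0,0],[0.2,0,0,0,0,0,0]]'; python3 - <<'E'
from h import *
go(507.5,-42.3,26)
E
```

```text
time: 12.15
tool_pos: [509.9, -41.9, 33.7]
tcp_rot: [-180.0, 0.1, -164.6]
ft_force: [0.0, -0.0, -0.5]
finger_gap: 59.0
grip_force: 32.8
pos [509.9 -41.9  33.7] rot [-1.800e+02  1.000e-01 -1.646e+02] gap 59.0 t 12.15
shift cm [0.24 0.03 0.76] turn [-0.     0.001 -0.   ]
```

```bash
python3 -m handwheel '[[0.2,0.1,0,0.3,0,0,0],[0.2,0,0,0.2,0,0,0],[0.2,0,0,0.1,0,0,0],[0.2,0,0,0.1,0,0,0],[0.2,0,0,0,0,0,0]]'
```

```text
time: 12.57
tool_pos: [508.3, -42.7, 26.0]
tcp_rot: [-180.0, 0.0, -164.6]
ft_force: [0.2, 0.7, 0.7]
finger_gap: 58.9
grip_force: 32.8
```

```bash
python3 -m handwheel '[[0.2,0,0,0.1,0,0,0],[0.2,0,0,0.1,0,0,0],[0.2,0,0,0,0,0,0]]'
```

```text
time: 12.82
tool_pos: [508.4, -42.7, 25.8]
tcp_rot: [180.0, -0.0, -164.6]
ft_force: [-11.1, 2.2, 22.1]
finger_gap: 58.9
grip_force: 34.9
```

```bash
python3 -m handwheel '[[0.6,0,0,-0.1,0,0,0],[1,0,0,0,0,0,0],[1,0,0,0,0,0,0],[1,0,0,-2,0,0,0],[1,0,0,-3,0,0,0],[1,0,0,-4,0,0,0],[1,-0.8,3.5,0,0,0,0],[1,-0.8,3.5,0,0,0,0],[1,-0.8,3.5,0,0,0,0],[1,-0.8,3.5,0,0,0,0],[1,-0.4,0.7,0,0,0,0],[1,0,0,0,0,0,0]]' ; python3 - <<'E'
from h import *
go(508,112,22)
p=snapshot('wrist');save(p,'w7')
for q in('tin_center','ink_pad_center','tin_mat','vial_a_center'):
    print(q,[(np.round(d['location']).tolist(),round(d['conf'],2)) for d in place_of(p,q)[:3]])
E
```

```text
time: 13.82
tool_pos: [503.8, 110.9, 114.6]
tcp_rot: [180.0, 0.0, -164.4]
ft_force: [-0.1, 0.5, 0.7]
finger_gap: 84.9
grip_force: 0.0
pos [503.8 110.9 114.6] rot [ 180.     0.  -164.4] gap 84.9 t 13.8167
shift cm [-0.44 -0.01  9.26] turn [0. 0. 0.]
tin_center [([387.0, 95.0, 9.0], 0.8), ([507.0, -42.0, 10.0], 0.77), ([482.0, 241.0, -2.0], 0.7)]
ink_pad_center [([505.0, 116.0, 12.0], 0.76)]
tin_mat []
vial_a_center [([575.0, 133.0, 25.0], 0.92), ([500.0, 388.0, -3.0], 0.35)]
```

View pics/w7.png

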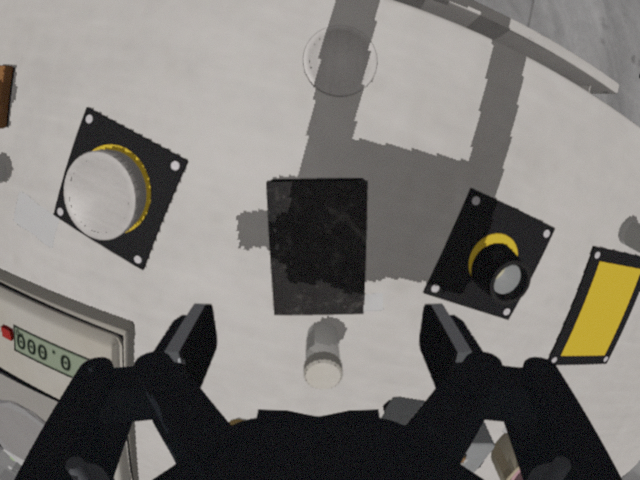

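Tin on its disc at (105,193) with an even rim showing. Pad corners at (267,182), (366,178), (364,313), (275,313).

```bash
python3 - <<'E'
from h import *
p=snapshot('wrist')
w=np.array([fray(p,u,18) for u in((267,182),(366,178),(364,313),(275,313))]);print(w,w.mean(0))
a,b=w[3]-w[0],w[2]-w[1];print([np.degrees(np.arctan2(v[1],v[0])).round(1) for v in(a,b)])
go(*w.mean(0)[:2],22,-165)
E
```

```text
[[470.5  66.6  18. ]
 [452.3 123.9  18. ]
 [540.7 150.7  18. ]
 [556.7  91.8  18. ]] [505.05 108.25  18.  ]
[np.float64(16.3), np.float64(16.9)]
pos [504.  107.3 114.6] rot [-180.    -0.  -164.7] gap 85.6 t 14.1167
shift cm [-0.13  0.06  9.26] turn [-0.    -0.     0.005]
```

```bash
python3 -m handwheel '[[1,0,0,2,0,0,-0.02],[1,0,0,2.5,0,0,0],[1,0,0,2,0,0,0],[1,0,0,1,0,0,0],[1,0,0,1,0,0,0],[1,0,0,0.6,0,0,0],[1,0,0,0,0,0,0],[1,0,0,0,0,0,0]]'; python3 -m handwheel '[[0.5,0,0,0,0,0,0],[0.2,0,0,0,0,0,0],[0.2,0,0,0,0,0,0],[0.2,0,0,0,0,0,0],[0.2,0,0,0,0,0,0],[0.2,0,0,0,0,0,0]]' 40
```

```text
time: 14.78
tool_pos: [504.4, 108.5, 24.3]
tcp_rot: [-180.0, 0.0, -163.5]
ft_force: [-0.2, 0.9, 0.4]
finger_gap: 85.6
grip_force: 0.0
time: 15.28
tool_pos: [505.0, 108.7, 25.4]
tcp_rot: [-180.0, 0.1, -163.5]
ft_force: [-1.6, -1.0, 6.4]
finger_gap: 60.5
grip_force: 42.0
```

```bash
python3 -m handwheel '[[0.2,0,0,-0.5,0,0,0],[0.2,0,0,-1.5,0,0,0],[0.2,0,0,-3,0,0,0],[0.2,0,0,-4,0,0,0],[0.2,0,0,-1.5,0,0,0.09],[0.2,0,0,0,0,0,0.083],[0.2,0,0,0,0,0,0],[0.2,0,0,0,0,0,0]]'; python3 - <<'E'
from h import *
go(504,388.5,100)
p=snapshot('scene')
cv2.imwrite('pics/s8.png',cv2.resize(cv2.cvtColor(p['image'],cv2.COLOR_RGB2BGR)[150:350,130:400],None,fx=2.5,fy=2.5))
E
```

```text
time: 15.95
tool_pos: [503.8, 108.6, 129.0]
tcp_rot: [-180.0, 0.0, -173.2]
ft_force: [0.1, 0.3, -1.3]
finger_gap: 60.3
grip_force: 43.6
pos [503.8 108.6 129. ] rot [-180.     0.  -173.2] gap 60.3 t 15.95
shift cm [-3.31 27.79  2.9 ] turn [-0.  0. -0.]
```

View pics/s8.png

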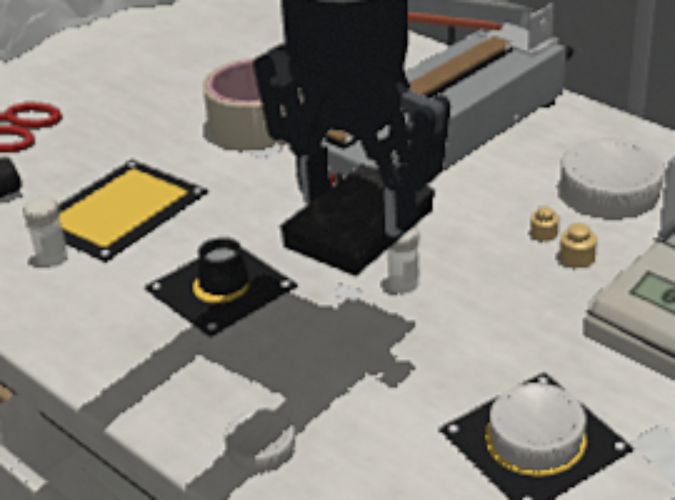

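The pad is held level at (357,225), and the tin at (537,427) and loupe at (221,270) sit on their marks. Going over to the rectangle.

```bash
python3 -m handwheel '[[0.2,-0.4,3,0,0,0,0],[0.2,-0.4,3.4,0,0,0,0],[0.2,-0.4,3.4,0,0,0,0],[0.2,-0.4,3.4,0,0,0,0],[0.2,-0.4,3.4,0,0,0,0],[0.2,-0.4,3.4,0,0,0,0],[0.2,0,0,0,0,0,0],[0.2,0,0,0,0,0,0]]'; python3 - <<'E'
from h import *
p=snapshot('wrist');save(p,'w9')
h=cv2.cvtColor(p['image'],cv2.COLOR_RGB2HSV)
m=((abs(h[...,0].astype(int)-26)<7)&(h[...,1]>150)&(h[...,2]>60)).astype(np.uint8)
n,l,st,c=cv2.connectedComponentsWithStats(m)
for i in range(1,n):
    if st[i,4]>1000:
        e=max(cv2.findContours((l==i).astype(np.uint8),0,1)[0],key=len)[:,0]
        w=np.array([fray(p,u,3)[:2] for u in e],np.float32);print(st[i],cv2.minAreaRect(w))
go(504,388.5,30)
E
```

```text
time: 16.67
tool_pos: [503.5, 311.4, 127.2]
tcp_rot: [-179.9, -0.1, -173.1]
ft_force: [-0.4, -0.4, -1.2]
finger_gap: 60.5
grip_force: 43.7
[ 586  151   54  104 1301] ((440.43719482421875, 575.0623168945312), (28.345314025878906, 101.42723083496094), 66.31130981445312)
[ 380  177   92  127 8910] ((500.3510437011719, 388.6106262207031), (97.49189758300781, 67.08297729492188), 7.0579447746276855)
pos [503.7 310.1 127.3] rot [-1.799e+02 -1.000e-01 -1.732e+02] gap 60.5 t 16.7167
shift cm [-0.98  7.8   9.71] turn [-0.001 -0.002  0.   ]
```

View pics/w9.png

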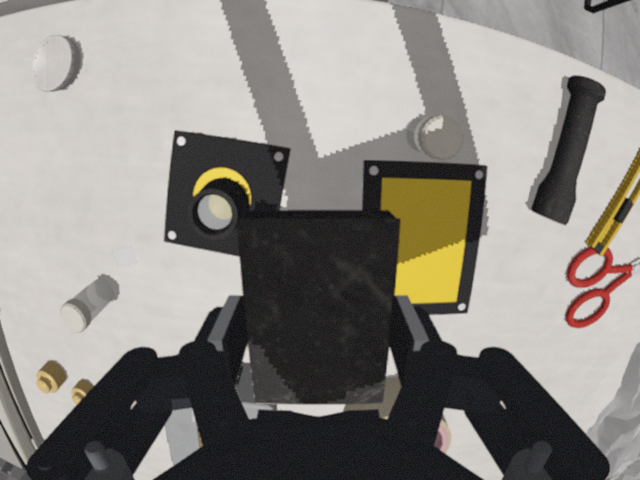

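Held pad's top face runs roughly (240,219)-(398,220)-(388,403)-(254,404), square to the gripper. The rectangle is fully visible at cols 380..472, and vial C at (440,137) is beyond its end.

```bash
python3 - <<'E'
from h import *
p=snapshot('wrist');s=sense()
w=np.array([fray(p,u,s['tool_pos'][2]-7.5) for u in((240,219),(398,220),(388,403),(254,404))]);print(w,w.mean(0),s['tool_pos'])
go(503,388.5,30)
E
```

```text
[[463.5 276.1 120. ]
 [456.8 335.1 120. ]
 [546.7 349.6 120. ]
 [554.8 285.4 120. ]] [505.45 311.55 120.  ] [504.04128411 309.30089675 127.48434771]
pos [504.  309.3 127.5] rot [-1.799e+02 -1.000e-01 -1.733e+02] gap 60.8 t 16.7667
shift cm [-0.84  7.89  9.74] turn [-0.001 -0.002  0.   ]
```

```bash
python3 -m handwheel '[[0.2,-0.25,2.6,0,0,0,0],[0.2,-0.25,2.6,0,0,0,0],[0.2,-0.25,2.65,1.5,0,0,0],[0.2,0,0,2.5,0,0,0],[0.2,0,0,2,0,0,0],[0.2,0,0,1.5,0,0,0],[0.2,0,0,1,0,0,0],[0.2,0,0,0.5,0,0,0],[0.2,0,0,0,0,0,0],[0.2,0,0,0,0,0,0]]'; python3 - <<'E'
from h import *
go(502,388,28,-173)
E
```

```text
time: 17.6
tool_pos: [503.8, 388.5, 39.4]
tcp_rot: [180.0, 0.0, -173.4]
ft_force: [0.0, -0.0, -1.3]
finger_gap: 60.1
grip_force: 43.7
pos [503.8 388.5  39.4] rot [ 180.     0.  -173.4] gap 60.1 t 17.6
shift cm [ 0.19 -0.03  1.14] turn [ 0.     0.001 -0.008]
```

```bash
python3 -m handwheel '[[0.2,0.1,0,0.4,0,0,0],[0.2,0,0,0.3,0,0,0],[0.2,0,0,0.2,0,0,0],[0.2,0,0,0.1,0,0,0],[0.2,0,0,0,0,0,0]]';python3 -m handwheel '[[0.2,0,0,0.1,0,0,0],[0.2,0,0,0.1,0,0,0],[0.2,0,0,0,0,0,0]]'
```

```text
time: 18.02
tool_pos: [502.1, 388.8, 28.7]
tcp_rot: [-180.0, -0.0, -173.4]
ft_force: [-0.3, -0.6, -1.1]
finger_gap: 60.0
grip_force: 43.7
time: 18.27
tool_pos: [502.3, 388.9, 28.4]
tcp_rot: [-180.0, 0.0, -173.4]
ft_force: [-7.0, -3.6, 12.7]
finger_gap: 60.4
grip_force: 45.1
```

Contact. Release, rise, then look and head for the stamp.

```bash
python3 -m handwheel '[[0.6,0,0,-0.1,0,0,0],[1,0,0,0,0,0,0],[1,0,0,0,0,0,0],[1,0,0,-2,0,0,0],[1,0,0,-4,0,0,0],[1,0,0,-4,0,0,0],[1,0,0,-4,0,0,0],[1,0,0,0,0,0,0],[1,0,0,0,0,0,0]]' ; python3 - <<'E'
from h import *
go(455,-176,180)
p=snapshot('wrist');save(p,'w10')
for q in('ink_pad_center','pad_mat','loupe_center','loupe_mat'):
    print(q,[(np.round(d['location']).tolist(),round(d['conf'],2)) for d in place_of(p,q)[:3]])
E
```

```text
time: 19.02
tool_pos: [504.4, 390.2, 172.2]
tcp_rot: [179.8, 0.4, -173.4]
ft_force: [0.3, 1.0, -1.4]
finger_gap: 85.2
grip_force: 0.0
pos [504.4 390.2 172.2] rot [ 179.8    0.4 -173.4] gap 85.2 t 19.0167
shift cm [ 11.41 -55.68  -1.05] turn [0.003 0.007 0.   ]
ink_pad_center [([504.0, 392.0, 11.0], 0.68)]
pad_mat []
loupe_center [([490.0, 246.0, 12.0], 0.82)]
loupe_mat [([483.0, 240.0, 3.0], 0.8), ([503.0, 390.0, 17.0], 0.41)]
```

View pics/w10.png

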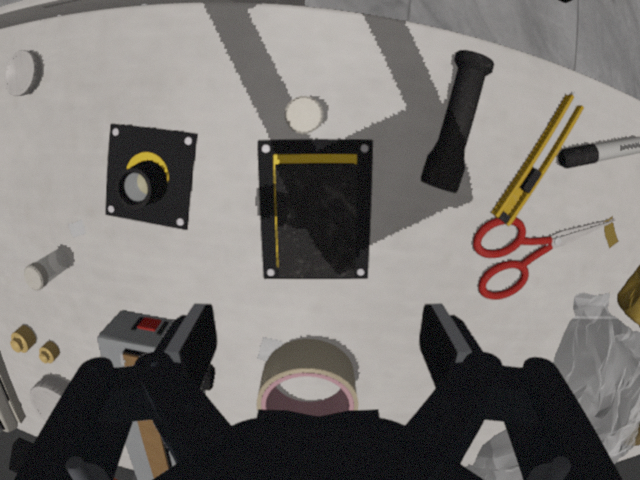

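Pad on the rectangle, but more yellow shows at the near (top) edge, rows 154..163, and a sliver at the left, cols 273..278. I'll compute the offset.

```bash
python3 - <<'E'
from h import *
p=snapshot('wrist')
im=cv2.cvtColor(p['image'],cv2.COLOR_RGB2BGR)[130:290,240:390]
im=cv2.convertScaleAbs(im,alpha=2.5)
cv2.imwrite('pics/w11.png',cv2.resize(im,None,fx=3.7,fy=3.7,interpolation=cv2.INTER_CUBIC))
w=np.array([fray(p,u,3) for u in((265,148),(365,147),(361,273),(268,273))]);print('mat',w.mean(0))
q=snapshot('top');save(q,'t11')
for n in('ink_pad_center','stamp_center','loupe_center','tin_center'):
    print(n,[(np.round(d['location']).tolist(),round(d['conf'],2)) for d in place_of(q,n)[:2]])
E
```

```text
mat [493.925 384.825   3.   ]
ink_pad_center [([507.0, 389.0, 11.0], 0.45)]
stamp_center [([453.0, -174.0, 39.0], 0.6)]
loupe_center [([488.0, 239.0, 20.0], 0.74)]
tin_center [([792.0, 79.0, 15.0], 0.72), ([392.0, 90.0, 7.0], 0.71)]
```

View pics/w11.png

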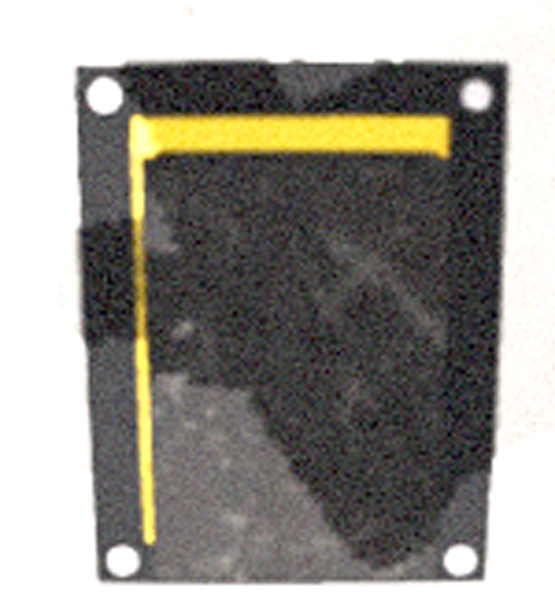

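Yellow strips are about 8.5 mm at the near end and 2–4 mm at the left, so the pad sits about 6.5 mm too far in x and 2 mm in y. That is within tolerance but worth mending, so I regrasp, lift slightly and shift.

```bash
python3 -m handwheel '[[1,0,0,4,0,0,0],[1,0,0,4,0,0,0],[1,0,0,3,0,0,0],[1,0,0,1.5,0,0,0],[1,0,0,1,0,0,0],[1,0,0,0.4,0,0,0],[1,0,0,0,0,0,0],[0.5,0,0,0,0,0,0],[0.2,0,0,0,0,0,0],[0.2,0,0,0,0,0,0],[0.2,0,0,0,0,0,0],[0.2,0,0,0,0,0,0]]' 40;  python3 -m handwheel '[[0.2,0,0,-0.3,0,0,0],[0.2,0,0,-0.5,0,0,0],[0.2,0.3,-0.1,0,0,0,0],[0.2,0.3,-0.1,0,0,0,0],[0.2,0,0,0,0,0,0],[0.2,0,0,0.3,0,0,0],[0.2,0,0,0.3,0,0,0],[0.2,0,0,0.2,0,0,0],[0.2,0,0,0,0,0,0]]'
```

```text
time: 20.57
tool_pos: [503.8, 389.7, 31.8]
tcp_rot: [179.9, 0.2, -173.4]
ft_force: [-1.5, -2.2, 6.2]
finger_gap: 59.3
grip_force: 43.1
time: 21.32
tool_pos: [496.6, 386.2, 31.5]
tcp_rot: [-180.0, -0.0, -173.4]
ft_force: [-12.4, -8.3, 25.8]
finger_gap: 59.4
grip_force: 50.6
```

```bash
python3 -m handwheel '[[0.6,0,0,-0.1,0,0,0],[1,0,0,0,0,0,0],[1,0,0,0,0,0,0],[1,0,0,-2,0,0,0],[1,0,0,-4,0,0,0],[1,0,0,-4,0,0,0],[1,0,0,-4,0,0,0],[1,0,0,0,0,0,0],[1,0,0,0,0,0,0]]' ; python3 - <<'E'
from h import *
p=snapshot('wrist')
im=cv2.cvtColor(p['image'],cv2.COLOR_RGB2BGR)[90:300,80:400]
im=cv2.convertScaleAbs(im,alpha=2)
cv2.imwrite('pics/w12.png',cv2.resize(im,None,fx=2.4,fy=2.4,interpolation=cv2.INTER_CUBIC))
go(455,-176,180)
E
```

```text
time: 22.07
tool_pos: [498.6, 387.4, 173.6]
tcp_rot: [179.8, 0.4, -173.4]
ft_force: [0.6, 0.1, -0.9]
finger_gap: 85.2
grip_force: 0.0
pos [497.1 386.5 170.6] rot [ 1.799e+02  1.000e-01 -1.734e+02] gap 85.6 t 22.1167
shift cm [ 10.64 -55.39  -1.01] turn [0.001 0.002 0.   ]
```

View pics/w12.png

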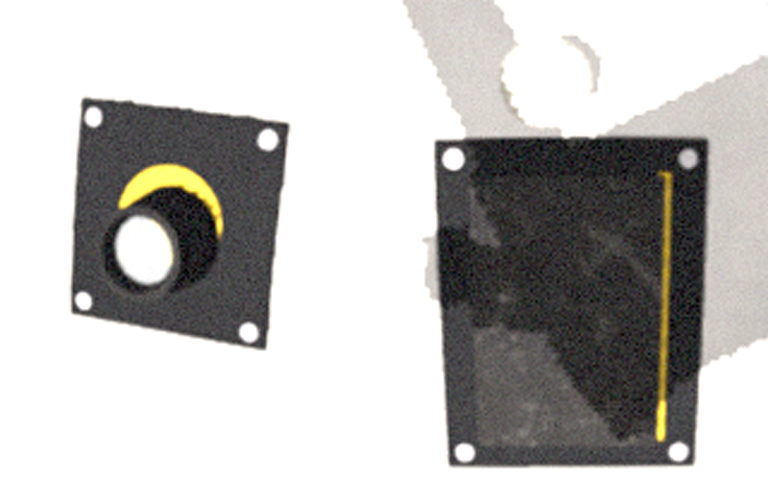

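The pad is now nearly centred: only a ~2 mm sliver on the right at crop (665,300). Now the stamp.

```bash
python3 -m handwheel '[[0.4,0.76,-3,0,0,0,0],[0.4,0.76,-3.95,0,0,0,0],[0.4,0.76,-3.95,0,0,0,0],[0.4,0.76,-3.95,0,0,0,0],[0.4,0.76,-3.95,0,0,0,0],[0.4,0.76,-3.95,0,0,0,0],[0.4,0.76,-3.95,0,0,0,0],[0.4,0.76,-3.95,0,0,0,0],[0.4,0.76,-3.95,0,0,0,0],[0.4,0.76,-3.95,0,0,0,0],[0.4,0.76,-3.95,0,0,0,0],[0.4,0.76,-3.95,0,0,0,0]]'; python3 -m handwheel '[[0.4,0.76,-3.95,0,0,0,0],[0.4,0.76,-3.95,0,0,0,0],[0.4,0,-0.9,0,0,0,0],[0.4,0,0,0,0,0,0],[0.4,0,0,0,0,0,0]]'; python3 - <<'E'
from h import *
p=snapshot('wrist');save(p,'w13')
for q in('stamp_center','vial_b_center','tin_center'):
    print(q,[(np.round(d['location']).tolist(),round(d['conf'],2)) for d in place_of(p,q)[:2]])
t=trace(p,'stamp_center')[0]['pixels'];ys,xs=np.nonzero(t);print(xs.min(),xs.max(),ys.min(),ys.max())
go(455,-176,57)
q=snapshot('top')
print('pad',[(np.round(d['location']).tolist(),round(d['conf'],2)) for d in place_of(q,'ink_pad_center')[:2]])
t=trace(q,'ink_pad_center')
for d in t[:2]: print(d['conf'],rectw(q,d['pixels'],21))
E
```

```text
time: 23.12
tool_pos: [457.3, -87.3, 167.4]
tcp_rot: [179.9, -0.2, -173.4]
ft_force: [0.2, 0.0, -0.1]
finger_gap: 60.1
grip_force: 0.0
time: 23.53
tool_pos: [453.2, -174.6, 167.8]
tcp_rot: [179.9, -0.2, -173.5]
ft_force: [0.5, 0.5, -0.3]
finger_gap: 59.4
grip_force: 0.0
stamp_center [([455.0, -178.0, 34.0], 0.62)]
vial_b_center [([515.0, -171.0, 26.0], 0.69)]
tin_center [([510.0, -43.0, 10.0], 0.88), ([388.0, 94.0, 7.0], 0.72)]
294 335 189 266
pos [ 454.4 -173.5  169.4] rot [ 180.    -0.  -173.3] gap 60.1 t 23.7833
shift cm [-0.04 -0.26 11.24] turn [ 0.001 -0.    -0.   ]
pad [([496.0, 386.0, 10.0], 0.69)]
0.69 [499.6 386.6  93.6  63.8   7.2]
```

View pics/w13.png

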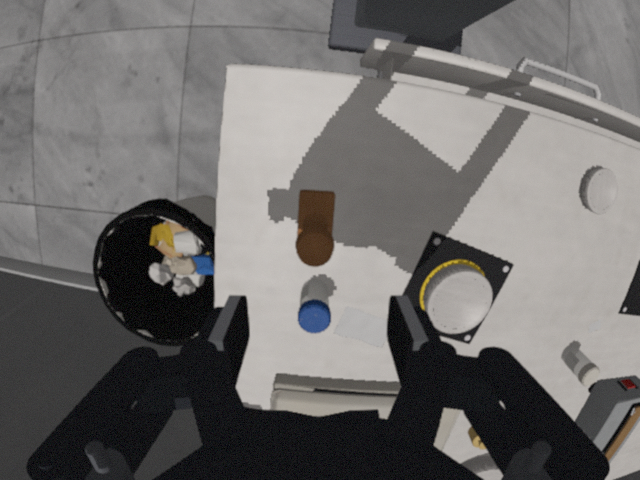

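The stamp is below the gripper with its handle top at (315,245) and foot at (317,205), square to the tool. Vial B at (314,310) is off the closing line.

```bash
python3 - <<'E'
from h import *
p=snapshot('wrist')
print(fray(p,(315,245),74),fray(p,(317,191),14),fray(p,(314,317),52))
go(455,-176,57)
E
```

```text
[ 451.8 -175.9   74. ] [ 428.9 -177.4   14. ] [ 516.6 -169.4   52. ]
pos [ 454.5 -174.4  169.9] rot [-180.     0.  -173.3] gap 59.7 t 23.9833
shift cm [-0.03 -0.17 11.29] turn [-0.  0. -0.]
```

```bash
python3 -m handwheel '[[0.4,0.1,-0.2,2,0,0,0],[0.4,0,0,2.5,0,0,0],[0.4,0,0,2.5,0,0,0],[0.4,0,0,2,0,0,0],[0.4,0,0,1.2,0,0,0],[0.4,0,0,0.9,0,0,0],[0.4,0,0,0,0,0,0],[0.4,0,0,0,0,0,0]]'; python3 -m handwheel '[[0,0,0,0,0,0,0],[-0.3,0,0,0,0,0,0],[-0.6,0,0,0,0,0,0],[-0.6,0,0,0,0,0,0],[-0.6,0,0,0,0,0,0],[-0.6,0,0,0,0,0,0],[-0.6,0,0,0,0,0,0]]' 40;  python3 -m handwheel '[[-0.6,0,0,-0.5,0,0,0],[-0.6,0,0,-1.5,0,0,0],[-0.6,0,0,-3,0,0,0],[-0.6,0,0,-4,0,0,0],[-0.6,0,0,-2,0,0,0],[-0.6,0,0,0,0,0,0],[-0.6,0,0,0,0,0,0]]'
python3 - <<'E'
from h import *
go(500,386.5,170,-173)
p=snapshot('scene');save(p,'s14')
E
```

```text
time: 24.65
tool_pos: [453.8, -177.2, 59.2]
tcp_rot: [-180.0, 0.0, -173.4]
ft_force: [0.6, 0.4, -0.6]
finger_gap: 59.8
grip_force: 0.0
time: 25.23
tool_pos: [454.5, -177.5, 60.2]
tcp_rot: [-179.9, 0.1, -173.4]
ft_force: [-0.8, 1.6, 6.8]
finger_gap: 23.5
grip_force: 39.0
time: 25.82
tool_pos: [454.6, -177.7, 170.8]
tcp_rot: [-179.9, 0.2, -173.4]
ft_force: [-0.6, -0.2, -0.8]
finger_gap: 23.5
grip_force: 39.3
pos [ 454.6 -177.7  170.8] rot [-179.9    0.2 -173.4] gap 23.5 t 25.8167
shift cm [-1.099e+01  5.552e+01 -1.000e-02] turn [-0.002  0.003 -0.007]
```

View pics/s14.png

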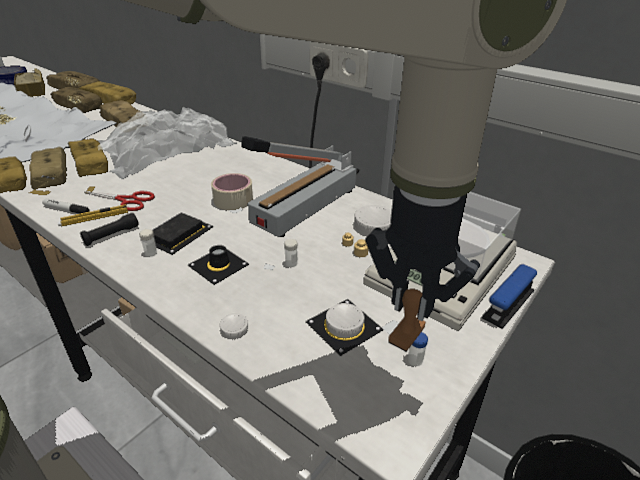

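The stamp is held clear at px (410,315), and the vial beside it (416,350) is still standing. The other things are in place: pad (182,231), loupe (218,257), tin (345,320). Carrying the stamp to the pad.

```bash
python3 -m handwheel '[[-0.6,-0.3,1.5,0,0,0,0],[-0.6,-0.5,2.5,0,0,0,0],[-0.6,-0.7,3.5,0,0,0,0],[-0.6,-0.7,3.5,0,0,0,0],[-0.6,-0.7,3.5,0,0,0,0],[-0.6,-0.7,3.5,0,0,0,0],[-0.6,-0.7,3.5,0,0,0,0],[-0.6,-0.7,3.5,0,0,0,0],[-0.6,-0.7,3.5,0,0,0,0],[-0.6,-0.7,3.5,0,0,0,0],[-0.6,-0.7,3.5,0,0,0,0],[-0.6,-0.7,3.5,0,0,0,0]]'; python3 -m handwheel '[[-0.6,-0.7,3.5,0,0,0,0],[-0.6,-0.7,3.5,0,0,0,0],[-0.6,-0.7,3.5,0,0,0,0],[-0.6,-0.6,3,0,0,0,0],[-0.6,-0.5,2.5,0,0,0,0],[-0.6,-0.3,1,0,0,0,0],[-0.6,0,0,0,0,0,0],[-0.6,0,0,0,0,0,0],[-0.6,0,0,0,0,0,0]]'
python3 - <<'E'
from h import *
go(500,386.5,90,-173)
p=snapshot('top')
for n in('ink_pad_center','stamp_center'):
    print(n,[(np.round(d['location']).tolist(),round(d['conf'],2)) for d in place_of(p,n)[:2]])
p=snapshot('scene')
for n in('ink_pad_center','pad_mat','stamp_center'):
    print(n,[(np.round(d['location']).tolist(),round(d['conf'],2)) for d in place_of(p,n)[:2]])
p=snapshot('wrist')
for n in('ink_pad_center','stamp_center'):
    print(n,[(np.round(d['location']).tolist(),round(d['conf'],2)) for d in place_of(p,n)[:2]])
for d in trace(p,'ink_pad_center')[:1]:
    c=max(cv2.findContours(d['pixels'].astype(np.uint8),0,1)[0],key=len)[:,0]
    print(cv2.minAreaRect(np.array([fray(p,u,21)[:2] for u in c],np.float32)))
E
```

```text
time: 26.87
tool_pos: [484.7, 220.7, 166.5]
tcp_rot: [-180.0, -0.2, -173.4]
ft_force: [1.2, -0.6, 0.1]
finger_gap: 23.5
grip_force: 39.3
time: 27.62
tool_pos: [501.1, 390.7, 167.6]
tcp_rot: [-179.9, -0.1, -173.4]
ft_force: [-0.0, -0.2, -1.3]
finger_gap: 23.9
grip_force: 39.3
pos [501.1 390.7 167.6] rot [-1.799e+02 -1.000e-01 -1.734e+02] gap 23.9 t 27.6167
shift cm [ 0.14 -0.39  7.76] turn [-0.001 -0.002 -0.008]
ink_pad_center [([499.0, 385.0, 12.0], 0.67)]
stamp_center [([512.0, -41.0, 12.0], 0.59)]
ink_pad_center [([498.0, 388.0, 15.0], 0.68)]
pad_mat [([504.0, 391.0, 2.0], 0.76)]
stamp_center [([502.0, 396.0, 146.0], 0.56)]
ink_pad_center [([496.0, 388.0, 11.0], 0.94)]
stamp_center [([502.0, 389.0, 144.0], 0.75)]
((496.112548828125, 386.3910217285156), (92.222412109375, 62.289947509765625), 6.7785563468933105)
```

```bash
python3 -m handwheel '[[-0.6,0.2,-0.4,1.5,0,0,0],[-0.6,0,0,2,0,0,0],[-0.6,0,0,2,0,0,0],[-0.6,0,0,1.3,0,0,0],[-0.6,0,0,0.7,0,0,0],[-0.6,0,0,0,0,0,0],[-0.6,0,0,0,0,0,0],[-0.6,0,0,0,0,0,0]]'; python3 -m handwheel '[[-0.6,0,0,0.2,0,0,0],[-0.6,0,0,0.2,0,0,0],[-0.6,0,0,0.1,0,0,0],[-0.6,0,0,0,0,0,0]]'
```

```text
time: 28.83
tool_pos: [500.7, 388.6, 95.3]
tcp_rot: [179.9, 0.1, -173.4]
ft_force: [0.8, 0.9, -0.5]
finger_gap: 23.4
grip_force: 39.3
time: 29.17
tool_pos: [499.9, 388.0, 88.7]
tcp_rot: [-180.0, -0.0, -173.4]
ft_force: [-0.4, 0.2, -0.6]
finger_gap: 23.7
grip_force: 39.3
```

```bash
python3 -m handwheel '[[-0.6,0,-0.1,0.3,0,0,0],[-0.6,0,0,0.2,0,0,0],[-0.6,0,0,0.1,0,0,0],[-0.6,0,0,0,0,0,0]]'; python3 -m handwheel '[[-0.6,0,0,0.1,0,0,0],[-0.6,0,0,0,0,0,0]]';  python3 -m handwheel '[[-0.6,0,0,0.1,0,0,0],[-0.6,0,0,0,0,0,0]]'
```

```text
time: 29.5
tool_pos: [499.7, 386.8, 82.2]
tcp_rot: [-180.0, -0.0, -173.4]
ft_force: [0.7, 0.5, -0.1]
finger_gap: 23.8
grip_force: 39.3
time: 29.67
tool_pos: [500.0, 387.1, 81.8]
tcp_rot: [180.0, 0.0, -173.4]
ft_force: [0.1, 0.1, -0.1]
finger_gap: 23.2
grip_force: 39.3
time: 29.83
tool_pos: [500.4, 387.4, 81.7]
tcp_rot: [180.0, 0.1, -173.4]
ft_force: [-1.9, -1.2, 5.2]
finger_gap: 23.9
grip_force: 39.6
```

```bash
python3 -m handwheel '[[-0.6,0,0,0.05,0,0,0],[-0.3,0,0,0,0,0,0],[0,0,0,0,0,0,0],[0.4,0,0,0,0,0,0],[0.4,0,0,0,0,0,0],[0.4,0,0,-2,0,0,0],[0.4,0,0,-3,0,0,0],[0.4,0,0,-4,0,0,0],[0.4,0,0,-4,0,0,0],[0.4,0,0,0,0,0,0]]'; python3 -m handwheel '[[0.4,-3,-3,-1,0,0,0],[0.4,-3,-3,-1,0,0,0],[0.4,-3,-3,-1,0,0,0],[0.4,0,-4,0,0,0,0],[0.4,0,-4,0,0,0,0],[0.4,0,0,0,0,0,0],[0.4,0,0,0,0,0,0]]'
python3 - <<'E'
from h import *
for c in('top','scene','wrist'):
    p=snapshot(c);print(c)
    for n in'loupe_center loupe_mat tin_center tin_mat ink_pad_center pad_mat stamp_center vial_a_center vial_b_center vial_c_center'.split():
        print(n,[(np.round(d['location']).tolist(),round(d['conf'],2)) for d in place_of(p,n)[:3]])
    if c=='scene':
        for d in trace(p,'stamp_center')[:1]:
            ys,xs=np.nonzero(d['pixels'])
            for y in range(ys.min(),ys.max()+1,4): print(y,xs[ys==y].min(),xs[ys==y].max(),end='; ')
        K=np.array(p['intrinsics'])
        for z in(21,35,97):
            u=K@(np.array(p['R'])@[499,387,z]+p['t']);print(z,(u/u[2]).round())
E
```

```text
time: 30.67
tool_pos: [503.7, 389.4, 220.9]
tcp_rot: [179.6, 0.7, -173.4]
ft_force: [-0.0, -0.0, 2.4]
finger_gap: 59.9
grip_force: 0.0
time: 31.25
tool_pos: [605.2, 229.5, 238.6]
tcp_rot: [-180.0, -0.0, -173.6]
ft_force: [-0.6, 0.8, 0.3]
finger_gap: 59.9
grip_force: 0.0
top
loupe_center []
loupe_mat [([488.0, 241.0, 0.0], 0.66)]
tin_center [([388.0, 93.0, 8.0], 0.64), ([792.0, 78.0, 17.0], 0.55)]
tin_mat [([517.0, -168.0, 28.0], 0.68), ([507.0, -38.0, 2.0], 0.65)]
ink_pad_center [([498.0, 386.0, 13.0], 0.78)]
pad_mat []
stamp_center [([498.0, 386.0, 65.0], 0.69)]
vial_a_center [([574.0, 138.0, 29.0], 0.47)]
vial_b_center [([516.0, -168.0, 28.0], 0.55)]
vial_c_center [([422.0, 369.0, 27.0], 0.59)]
scene
loupe_center [([487.0, 244.0, 21.0], 0.61)]
loupe_mat [([485.0, 246.0, -0.0], 0.55)]
tin_center [([789.0, 82.0, 10.0], 0.9), ([501.0, 390.0, 58.0], 0.73), ([509.0, -46.0, 4.0], 0.69)]
tin_mat [([508.0, -45.0, 3.0], 0.87), ([578.0, 136.0, 22.0], 0.31)]
ink_pad_center [([498.0, 388.0, 13.0], 0.96)]
pad_mat [([503.0, 392.0, 1.0], 0.9), ([420.0, 374.0, 26.0], 0.69)]
stamp_center [([500.0, 391.0, 61.0], 0.69)]
vial_a_center [([578.0, 135.0, 22.0], 0.86)]
vial_b_center [([482.0, 242.0, -0.0], 0.71), ([516.0, -169.0, 25.0], 0.58)]
vial_c_center [([426.0, 372.0, 27.0], 0.8)]
192 168 171; 196 165 175; 200 165 176; 204 167 175; 208 168 175; 212 169 176; 216 170 186; 220 166 188; 224 161 183; 228 163 176; 21 [175. 226.   1.]
35 [174. 220.   1.]
97 [169. 194.   1.]
wrist
loupe_center [([493.0, 247.0, 15.0], 0.65)]
loupe_mat [([483.0, 242.0, 2.0], 0.94)]
tin_center [([790.0, 81.0, 11.0], 0.8), ([509.0, -46.0, 11.0], 0.75)]
tin_mat []
ink_pad_center [([495.0, 388.0, 13.0], 0.86), ([509.0, -40.0, 7.0], 0.19)]
pad_mat []
stamp_center [([501.0, 388.0, 58.0], 0.77)]
vial_a_center [([574.0, 134.0, 19.0], 0.66)]
vial_b_center []
vial_c_center [([426.0, 374.0, 28.0], 0.56)]
```

The stamp is upright on the pad. One numeric check of the loupe's centring from straight above.

```bash
python3 -m handwheel '[[0.4,2,1.2,0,0,0,0],[0.4,2,1.2,0,0,0,0],[0.4,0,0,0,0,0,0],[0.4,0,0,0,0,0,0],[0.4,0,0,0,0,0,0]]'; python3 - <<'E'
from h import *
p=snapshot('wrist');print((-np.array(p['R']).T@p['t']).round())
h=cv2.cvtColor(p['image'],cv2.COLOR_RGB2HSV)
m=((abs(h[...,0].astype(int)-26)<7)&(h[...,1]>130)&(h[...,2]>50)).astype(np.uint8)
ys,xs=np.nonzero(m);W=np.array([fray(p,(x,y),3) for x,y in zip(xs,ys)])
k=np.hypot(W[:,0]-485,W[:,1]-241)<35;W=W[k][:,:2];print(k.sum(),W.min(0),W.max(0))
from scipy.optimize import least_squares
# outer hull arc -> mark circle r21
a=cv2.convexHull(W.astype(np.float32))[:,0]
c=least_squares(lambda q:np.maximum(np.hypot(*(W-q).T)-21,0).tolist()+(0.05*(q-[485,241])).tolist(),[485,241]).x
print('mark',c)
th=np.degrees(np.arctan2(*(W-c).T[::-1]));r=np.hypot(*(W-c).T)
for b in range(-180,180,30):
    s=r[(th>=b)&(th<b+30)]
    if len(s):print(b,len(s),s.min().round(1),s.max().round(1))
t=trace(p,'loupe_center')[0]['pixels'].astype(np.uint8)
e=max(cv2.findContours(t,0,1)[0],key=len)[:,0]
print('loupe outline@33',cv2.minEnclosingCircle(np.array([fray(p,u,33)[:2] for u in e],np.float32)),'@3',cv2.minEnclosingCircle(np.array([fray(p,u,3)[:2] for u in e],np.float32)))
E
```

```text
time: 33.37
tool_pos: [562.4, 251.2, 239.2]
tcp_rot: [-180.0, 0.0, -173.4]
ft_force: [0.7, -0.8, -0.5]
finger_gap: 59.5
grip_force: 0.0
[483. 242. 364.]
494 [462.  219.3] [498.3 262.1]
mark [482.34444281 240.64676396]
-180 74 12.7 20.4
-150 72 13.0 20.5
-120 71 13.6 21.4
-90 61 15.3 21.9
-60 23 18.3 21.8
60 6 20.3 21.5
90 44 17.4 22.5
120 69 14.1 21.6
150 74 13.1 21.3
loupe outline@33 ((487.54998779296875, 243.0500030517578), 18.10492515563965) @3 ((488.0, 243.14999389648438), 19.760969161987305)
```

Offset ≈6 mm, within 12. Handing in.

```bash
python3 -c "
from bench import hand_in
print(hand_in())"
```

```text
the job is handed in; nothing more can be done
None
```

I handed the job in at about 34 s of the 144 s, but `hand_in` returned no verdict: by my measurements the loupe (about 6 mm off its mark) and the ink pad (about 5–7 mm off) are inside the 12 mm limit, the tin looked centred, the stamp stands upright within about 5 mm of the pad's middle, and the three vials are still where they were.

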